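# Feed the relay through the covered guide with the push stick

## Robot

A 6-joint arm with a two-finger parallel gripper is mounted at the origin on a cart in front of the work surface, level with it; the furniture and walls round the work are solid. World frame = base frame: x ahead of the robot, y to its left, z up, the work surface at z = 0. Lengths are in m, angles in rad, forces in N, time in s.
With the tool pointing down it reaches from about 0.35 to 0.975 m from the base axis. Payload 4.9 kg.
Tool frame: the origin (TCP) lies at the very end of the fingers, on their centre line; the grasp point (between the pads) lies 19 mm behind it; z points along the fingers, x is the direction in which the jaws open and shut, and the axes are right-handed (so a half turn about z gives the same grasp; the last joint's range is limited). The gripper opens to 85 mm and grips with 20 to 120 N. Pads are 22 mm wide; open, the fingers measure 114 mm over their backs; the gripper's body (76 mm by 85 mm) begins 54 mm behind the grasp point. The pads swing forward as they close: fully open they stand 13 mm farther back than shut.
Start: joints at [-1.279, 0.053, 1.613, -0, 1.476, -0.119], TCP at [0.25, -0.573, 0.231] pointing down, gripper open.
Joint ranges: [-3.01, 3.01], [-1.01, 2.22], [0.06, 2.58], [-1.02, 4.17], [0.09, 2.62], [-3.14, 3.14]. Speed limits (rad/s): [2.57, 2.57, 3.14, 3.14, 3.14, 3.14].

## Interface

Orientations are given as a rotation vector (axis times angle).
In Python, from station import ctrl, get_image, calibration, job gives the robot as it stands.
- The arm moves only by the tool jog_arm, never from a script. Its argument "deltas" is a list of rows, each a list of 3 entries, a list of its own where there are three numbers: the turn, a rotation vector about the tool's x, y, z in degrees, then the shift along the tool's x, y, z in m, then the finger opening in m, from 0 to 0.0854. In form: [[[ax, ay, az], [tx, ty, tz], gripper], ...]. A call has 1 to 12 rows; each row is the pose to reach, as a shift and turn from the pose commanded when the call began, along the tool's axes at that moment; what a row does not reach only later rows make up. A row lasts 1/12 s, in which the tool goes at most 41.7 mm and 7.16 degrees, less where a joint would pass 70% of its speed; a pose out of reach is approached as far as the arm can. A call with a gripper value outside its range is refused whole. The fingers move at their own pace and stop on an object; "squeeze" is the grip in N (left out, the last holds). Time passes only in rows, so rows that repeat a pose let the fingers close. It gives the time, the measured TCP pose, the force and the opening at its end, in the units of the state.
- ctrl.get_obs(): the state, without advancing time (a new reading comes with each control period).
- get_image(name): name is "scene" or "top" or "wrist"; returns the picture (384x512x3 uint8, red, green, blue); there is no depth.
- calibration(name): a dict with "mtx" (3x3 intrinsics, pixels), "k1" (the pictures are not rectified: a ray, as slopes to the right and down, at radius r is drawn at 1 + k1 r^2 times it, then the intrinsics apply), "origin" and "rotation" of the camera in the world; the wrist camera has in their place "tool_from_camera" (4x4, takes a point from camera to tool coordinates, whose origin is the TCP and whose axes are the tool frame's). Camera axes: x right, y up, looking along -z (the intrinsics and any distortion apply to the point x, -y, -z); pixel columns grow to the right and rows downward; lengths in m; the calibration is good to about 2 mm. A picture is of the moment at which its call begins: read the wrist's pose just before it. calibration takes no time and is no camera call.
- job.finish_job(): hands the job in, once; it reports no verdict.
The state is a dict: "t": time; "q": joint angles; "dq": joint speeds; "effort": joint torques, N m; "tool_pos": TCP position; "tool_rot": TCP orientation; "contact_force": force on the tool from outside, world axes, zero at the start; "wrist_torque": the same for the moment, N m; "opening": finger opening in m.
Only numpy, scipy, OpenCV 4.12 (cv2) and the standard library are available. Lean on these libraries where they do the work, as an engineer would, in place of code of your own. Each camera call takes 0.05 s, during which the arm holds its last target.

## Task

Pick up the wooden push stick and use its end to gently push the black relay along its lane of the feed guide, under the orange cover and fully home against the end stop in the open pocket beyond. Do not touch the relay with the gripper, and leave the silver heat sink waiting in the other lane where it is. Then draw the stick out again and lay it flat on the bench, clear of the guide.

Things in the scene. Friction and masses are not known exactly. Their poses are not given: they have to be found in the camera images.
- guide: Blue two-lane feed guide fixed to the bench, 95 mm across (its x), 150 mm long (its y), with an orange cover. Origin: centre of its underside, on the bench; z up. Lanes run along y, centred at x = -19 and +19 mm, each 33 mm wide between 5 mm rails; floor 4 mm above the bench. Parts are fed towards +y. One lane holds the relay, the other the heat sink; which is which varies.
- guide_mouth (a point): Middle of the guide's open mouth end, at guide y = -70 mm, on floor level (4 mm above the bench); the base plate begins 5 mm before it. Axes as the guide. From here the rails are 18 mm high above the bench and roofless for 45 mm, then both lanes pass under the orange cover (guide y = -25 to +25 mm; underside 34 mm, top with screw heads 39 mm above the bench).
- guide_stop (a point): Middle of the end stop's face, at guide y = +63 mm, on floor level (4 mm above the bench). Axes as the guide. The blue stop is 20 mm high above the bench and closes both lanes; the pockets before it, from the cover's end at y = +25 mm, are open above, with 18 mm rails.
- relay_center (a point): Centre of the relay: loose black block with a pale and yellow label, 20 to 45 g, 22 mm long in the feed direction (its x axis), 28 mm across the lane (its y), 24 mm tall, standing near the mouth in one lane. Fully home, its centre is 11 mm short of the end stop, at guide y = +52 mm.
- heatsink_center (a point): Centre of the bystander in the other lane: a loose silver finned heat sink, 30 x 30 x 12 mm. It must stay where it is.
- stick_center (a point): Centre of the push stick: loose straight pale wooden slat, a blue band near each end, 300 mm long (its y axis), 12 mm wide (x), 18 mm tall (z up), 60 g, both ends alike; the point is half-way along and half-way up, 9 mm above the bench when flat. Gripped near the middle, across the 12 mm, it keeps the gripper outside the mouth even when the relay is home.
Mind the look-alikes: they are no part of the job. Leave any blue look-alike of the part that bears relay_center alone. Of the things that look like the guide, take the one that is farthest to the robot's left at the start.

How it is judged:
By the outcome, as a careful person would: the job done as asked, in the order asked, and still so for the second after the job is handed in, with the robot touching nothing.
It also fails if it takes over 42 s, if anything falls off the work surface, if the arm or the gripper's body presses on something with over 40 N, if the wrist force passes 120 N, or if a joint passes its speed limit or range.

## Working session

There is one attempt and no reset: what is moved stays moved. The work goes in short steps, Python scripts to look and compute and a tool call to move; the robot and the scene stay as the last step left them, time stands still between calls to the robot, and variables do not carry over. Pictures are saved under pics/ and viewed, and the job is handed in when it is done.

Besides the shell and the picture viewer there is one more tool, called after "Request:" as name(argument=value, ...) on one line, values as JSON. jog_arm: Moves the arm, as the interface text tells. Its arguments: {"type":"object","properties":{"deltas":{"type":"array","items":{"type":"array"}},"squeeze":{"type":"number"}},"required":["deltas"]}

```bash
mkdir -p pics; ls; cat > h.py <<'E'
import numpy as np, cv2
from station import ctrl, get_image, calibration, job
from scipy.spatial.transform import Rotation as R
def save(n,name,crop=None,scale=1):
    im=get_image(n); cv2.imwrite(f'pics/{name}.png',im[:,:,::-1]); return im
def cam(n,obs=None):
    c=calibration(n)
    if n=='wrist':
        T=np.array(c['tool_from_camera']); Rt=R.from_rotvec(obs['tool_rot']).as_matrix()
        return c,Rt@T[:3,3]+np.array(obs['tool_pos']),Rt@T[:3,:3]
    return c,np.array(c['origin']),np.array(c['rotation'])
def ray(n,px,obs=None):
    c,o,Rm=cam(n,obs); K=np.array(c['mtx'],float); k=c['k1']
    p=np.linalg.inv(K)@np.array([px[0],px[1],1.]); d=p[:2].copy(); u=d.copy()
    for _ in range(20): u=d/(1+k*(u@u))
    v=Rm@np.array([u[0],-u[1],-1.]); return o,v
def onplane(n,px,z,obs=None):
    o,v=ray(n,px,obs); return o+v*(z-o[2])/v[2]
def proj(n,P,obs=None):
    c,o,Rm=cam(n,obs); q=Rm.T@(np.array(P)-o); u=np.array([q[0],-q[1]])/-q[2]
    u=u*(1+c['k1']*(u@u)); K=np.array(c['mtx']); return (K@np.array([u[0],u[1],1]))[:2]
E
python3 - <<'E'
from h import *
for n in ['scene','top','wrist']:
    save(n,n+'0'); c=calibration(n); print(n,c)
print(ctrl.get_obs())
E
```

```text
pics
scene {'mtx': array([[397.89671422,   0.        , 257.71819163],
       [  0.        , 397.89671422, 190.69013454],
       [  0.        ,   0.        ,   1.        ]]), 'k1': -0.04982108478436356, 'origin': array([0.06539554, 0.50094481, 0.71604851]), 'rotation': array([ 0.37970493, -0.99291887, -2.26430967])}
top {'mtx': array([[492.27312883,   0.        , 256.86872397],
       [  0.        , 492.27312883, 196.17650395],
       [  0.        ,   0.        ,   1.        ]]), 'k1': 0.012959205166477998, 'origin': array([ 0.32134112, -0.03039021,  1.35991297]), 'rotation': array([ 0.11100041, -0.13585168, -1.59579225])}
wrist {'mtx': array([[339.14816617,   0.        , 252.62754435],
       [  0.        , 339.14816617, 192.06524283],
       [  0.        ,   0.        ,   1.        ]]), 'k1': -0.09232108669566173, 'tool_from_camera': array([[ 9.99999577e-01, -8.26991874e-04,  4.03667072e-04,
         5.87542398e-04],
       [-6.69203594e-04, -9.54602457e-01, -2.97882024e-01,
        -7.52004005e-02],
       [ 6.31687592e-04,  2.97881628e-01, -9.54602607e-01,
        -1.43219217e-01],
       [ 0.00000000e+00,  0.00000000e+00,  0.00000000e+00,
         1.00000000e+00]])}
{'t': 0.15, 'q': array([-1.27896574e+00,  5.32267449e-02,  1.61397821e+00,  3.22137700e-05,
        1.47598379e+00, -1.18989746e-01]), 'dq': array([-0.00010541, -0.00177613, -0.00464575,  0.00046747, -0.00046425,
        0.00040519]), 'effort': array([ 5.84233167e-04, -3.94242203e+01, -3.70721626e+01, -1.22184929e-04,
        4.65242381e-03, -1.39560137e-05]), 'tool_pos': array([ 0.24947626, -0.57252614,  0.23033231]), 'tool_rot': array([-2.62696289e+00,  1.72106391e+00,  1.88617472e-03]), 'contact_force': array([ 0.70366711,  0.27832195, -0.40061805]), 'wrist_torque': array([ 0.0383869 , -0.02067584,  0.02005012]), 'opening': 0.08562899412325749}
```

Rotation is a rotation vector.

```bash
sed -i "s/np.array(c\['rotation'\])/R.from_rotvec(c['rotation']).as_matrix()/" h.py
```

```text
(no output)
```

View pics/scene0.png

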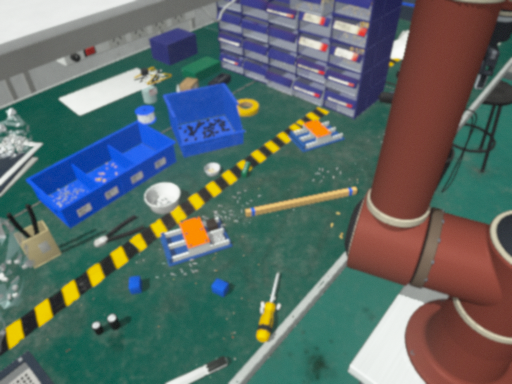

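View pics/top0.png

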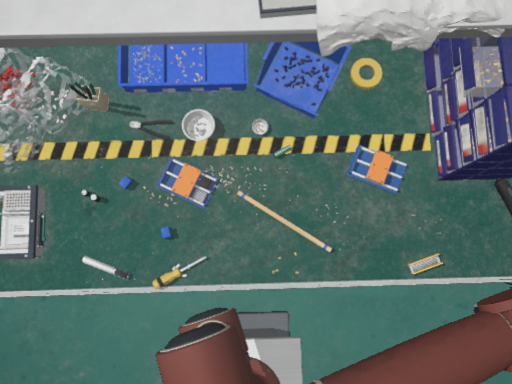

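View pics/wrist0.png

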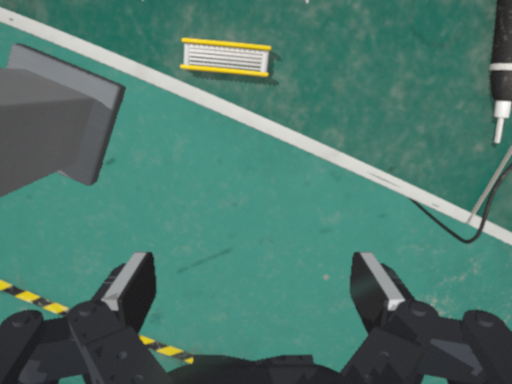

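```bash
python3 - <<'E'
import cv2
t=cv2.imread('pics/top0.png'); s=cv2.imread('pics/scene0.png')
cv2.imwrite('pics/tc.png',cv2.resize(t[145:225,145:235],None,fx=7,fy=7,interpolation=cv2.INTER_CUBIC))
cv2.imwrite('pics/sc.png',cv2.resize(s[195:280,145:255],None,fx=7,fy=7,interpolation=cv2.INTER_CUBIC))
cv2.imwrite('pics/tst.png',cv2.resize(t[180:260,225:345],None,fx=6,fy=6,interpolation=cv2.INTER_CUBIC))
from h import *
for p in [(188,183),(378,168),(239,193),(330,249)]: print(p,onplane('top',p,.02))
E
```

```text
(188, 183) [0.57460441 0.1343342  0.02      ]
(378, 168) [ 0.60274644 -0.39471128  0.02      ]
(239, 193) [ 0.5427635  -0.00571562  0.02      ]
(330, 249) [ 0.38198707 -0.2488405   0.02      ]
```

View pics/tc.png

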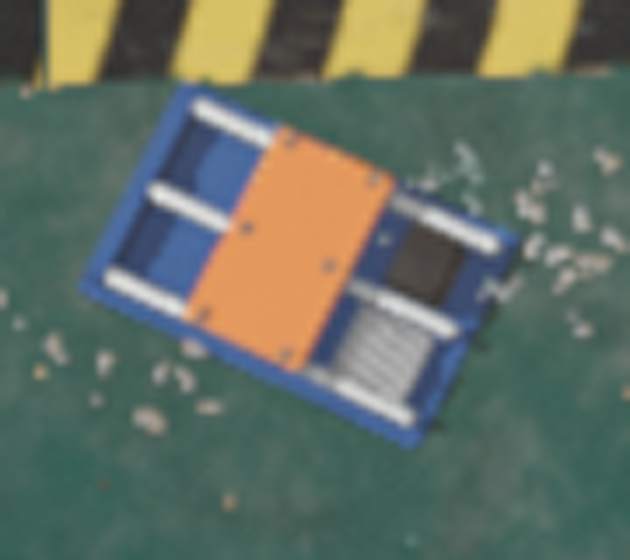

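View pics/sc.png

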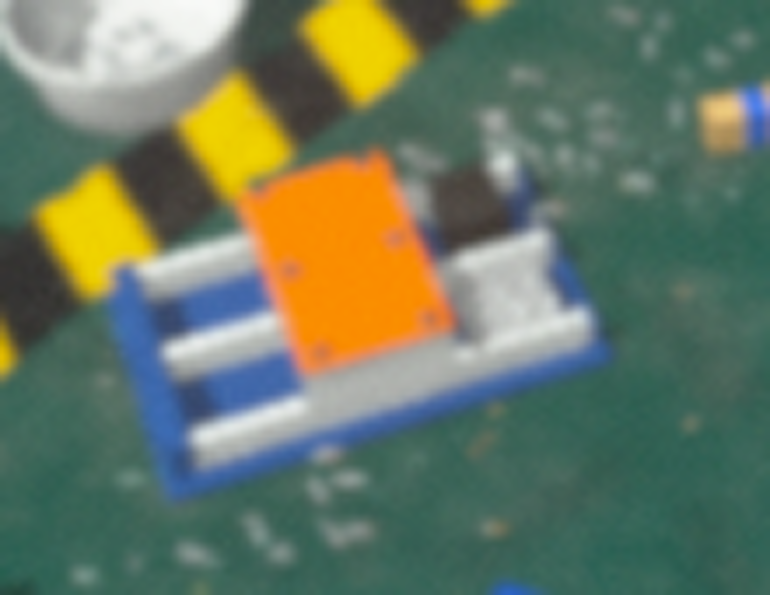

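View pics/tst.png

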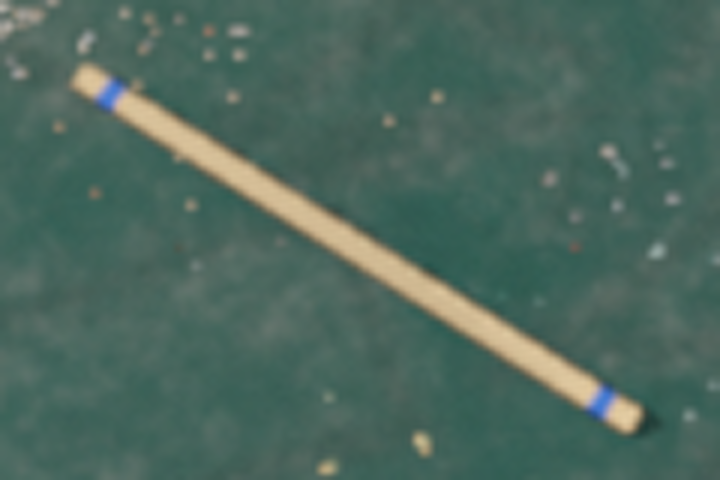

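```bash
python3 - <<'E'
from h import *
def cnts(im,lo,hi,roi):
    hsv=cv2.cvtColor(im,cv2.COLOR_BGR2HSV); m=cv2.inRange(hsv,lo,hi); k=np.zeros_like(m); x0,x1,y0,y1=roi; k[y0:y1,x0:x1]=m[y0:y1,x0:x1]; return k
t=cv2.imread('pics/top0.png'); s=cv2.imread('pics/scene0.png')
def cover(n,im,roi):
    m=cnts(im,(5,120,120),(18,255,255),roi)
    c=max(cv2.findContours(m,0,2)[0],key=cv2.contourArea); a,b=cv2.minEnclosingTriangle(c) if 0 else (0,0)
    q=cv2.approxPolyDP(cv2.convexHull(c),4,True)[:,0]
    P=np.array([onplane(n,p,.039)[:2] for p in q]); M=cv2.moments(m,True); cen=(M['m10']/M['m00'],M['m01']/M['m00'])
    print(n,q.tolist(),P.round(4).tolist(),'cen',onplane(n,cen,.039).round(4))
    rr=cv2.minAreaRect((P*1000).astype(np.float32)); print(rr)
    full=np.array([onplane(n,p,.039)[:2]*1000 for p in c[:,0]],np.float32); print('contour',cv2.minAreaRect(full))
cover('top',t,(160,215,155,210)); cover('scene',s,(160,230,205,260))
def stick(n,im,roi):
    m=cnts(im,(12,50,110),(28,255,255),roi)
    c=[x for x in cv2.findContours(m,0,2)[0] if cv2.contourArea(x)>8]
    pts=np.vstack(c)[:,0]; print(n,[cv2.contourArea(x) for x in c])
    W=np.array([onplane(n,p,.018)[:2]*1000 for p in pts],np.float32); print(cv2.minAreaRect(W)); print(cv2.boxPoints(cv2.minAreaRect(W)))
stick('top',t,(230,345,185,258)); stick('scene',s,(235,365,180,220))
def relay(n,p,z): print(n,onplane(n,p,z).round(4))
relay('top',(145+425/7,145+262/7),.028); relay('scene',(145+467/7,195+195/7),.028)
E
```

```text
top [[185, 164], [200, 170], [187, 196], [172, 189]] [[0.6241, 0.1398], [0.6063, 0.099], [0.5352, 0.135], [0.5556, 0.1755]] cen [0.5793 0.1375 0.039 ]
((580.9485473632812, 137.21876525878906), (45.31156921386719, 79.77228546142578), 63.117095947265625)
contour ((579.85693359375, 137.84976196289062), (47.904964447021484, 83.6288833618164), 63.10927200317383)
scene [[198, 216], [209, 241], [188, 247], [178, 224]] [[0.6028, 0.1001], [0.5274, 0.1375], [0.5505, 0.1794], [0.6196, 0.1479]] cen [0.5738 0.1406 0.039 ]
((576.2763061523438, 141.33909606933594), (50.27553176879883, 84.1153564453125), 63.617332458496094)
contour ((575.6420288085938, 139.19192504882812), (53.67447280883789, 87.36245727539062), 64.42864227294922)
top [17.5, 427.5, 15.5]
((462.99853515625, -126.20651245117188), (301.75244140625, 16.320390701293945), 55.84956741333008)
[[ 371.5484    -246.48575  ]
 [ 385.05463   -255.64749  ]
 [ 554.44867     -5.9272766]
 [ 540.94244      3.2344666]]
scene [36.0, 695.0, 23.5]
((455.5216369628906, -120.22721862792969), (304.1988525390625, 30.10032081604004), 56.134761810302734)
[[ 358.26862   -238.13647  ]
 [ 383.26245   -254.90962  ]
 [ 552.77466     -2.3179626]
 [ 527.7808      14.455185 ]]
top [0.5734 0.0848 0.028 ]
scene [0.5701 0.0882 0.028 ]
```

```bash
cat >> h.py <<'E'
def plan(pos,ang,flip=False,zpush=None):
    """tool y along world angle ang (deg) (or opposite), z down -> delta turn (deg), shift in tool axes from measured pose"""
    o=ctrl.get_obs(); Rt=R.from_rotvec(o['tool_rot']).as_matrix()
    a=np.radians(ang+(180 if flip else 0)); y=np.array([np.cos(a),np.sin(a),0]); z=np.array([0,0,-1.]); x=np.cross(y,z)
    Rg=np.column_stack([x,y,z]); d=R.from_matrix(Rt.T@Rg).as_rotvec(degrees=True)
    s=Rt.T@(np.array(pos)-o['tool_pos']); print('t %.2f'%o['t'],'turn',d.round(2),'shift',s.round(4),'pos',o['tool_pos'].round(4),'q',o['q'].round(2),'F',o['contact_force'].round(2),'open',round(o['opening'],4)); return d,s
E
python3 - <<'E'
from h import *
Rt=R.from_rotvec(ctrl.get_obs()['tool_rot']).as_matrix(); print(Rt.round(3))
plan([.46,-.13,.25],56); plan([.46,-.13,.25],56,True)
E
```

```text
[[ 0.399 -0.917 -0.   ]
 [-0.917 -0.399  0.002]
 [-0.002 -0.    -1.   ]]
t 0.15 turn [1.1000e-01 5.0000e-02 1.4754e+02] shift [-0.3217 -0.3697 -0.0191] pos [ 0.2495 -0.5725  0.2303] q [-1.28  0.05  1.61  0.    1.48 -0.12] F [ 0.7   0.28 -0.4 ] open 0.0856
t 0.15 turn [ -0.04   0.08 -32.46] shift [-0.3217 -0.3697 -0.0191] pos [ 0.2495 -0.5725  0.2303] q [-1.28  0.05  1.61  0.    1.48 -0.12] F [ 0.7   0.28 -0.4 ] open 0.0856
```

Request:
jog_arm(deltas=[[[0,0,-3],[-0.03,-0.034,0],0.085],[[0,0,-6],[-0.06,-0.068,0],0.085],[[0,0,-9],[-0.09,-0.102,-0.005],0.085],[[0,0,-12],[-0.12,-0.136,-0.01],0.085],[[0,0,-15],[-0.15,-0.17,-0.015],0.085],[[0,0,-18],[-0.18,-0.204,-0.02],0.085],[[0,0,-21],[-0.21,-0.238,-0.02],0.085],[[0,0,-24],[-0.24,-0.272,-0.02],0.085],[[0,0,-27],[-0.27,-0.306,-0.02],0.085],[[0,0,-30],[-0.3,-0.34,-0.02],0.085],[[0,0,-32.5],[-0.322,-0.37,-0.02],0.085],[[0,0,-32.5],[-0.322,-0.37,-0.02],0.085]])

```text
t: 1.15
tool_pos: [0.4607, -0.1273, 0.2512]
tool_rot: [-3.005, 0.913, -0.0]
contact_force: [0.1, -0.7, -0.2]
opening: 0.0852
```

Request:
jog_arm(deltas=[[[0,0,0],[0,0,0],0.085],[[0,0,0],[0,0,0],0.085],[[0,0,0],[0,0,0],0.085]])

```text
t: 1.4
tool_pos: [0.46, -0.1301, 0.251]
tool_rot: [3.004, -0.917, -0.001]
contact_force: [-0.4, 0.6, -0.4]
opening: 0.0848
```

```bash
python3 - <<'E'
from h import *
import pickle
o=ctrl.get_obs(); im=save('wrist','w1'); pickle.dump(o,open('w1.pkl','wb'))
plan([.46,-.13,.25],56,True); print(R.from_rotvec(o['tool_rot']).as_matrix().round(3))
E
```

```text
t 1.45 turn [ 0.03  0.02 -0.02] shift [-0.0002 -0.0006  0.0011] pos [ 0.4599 -0.1306  0.2511] q [-0.43 -0.32  1.92 -0.    1.54  0.16] F [-1.01 -0.36 -0.34] open 0.085
[[ 0.83  -0.558 -0.001]
 [-0.558 -0.83  -0.   ]
 [-0.001  0.001 -1.   ]]
```

View pics/w1.png

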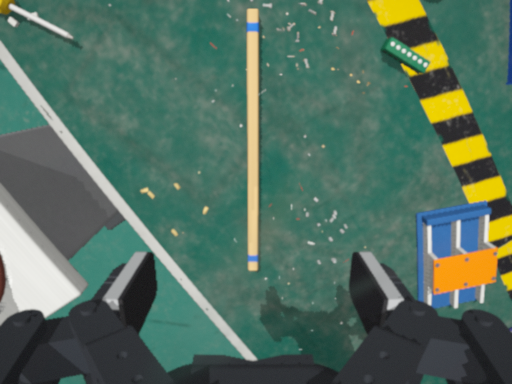

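```bash
python3 - <<'E'
from h import *
import pickle
o=pickle.load(open('w1.pkl','rb')); im=cv2.imread('pics/w1.png')
m=cv2.inRange(cv2.cvtColor(im,cv2.COLOR_BGR2HSV),(12,60,120),(28,255,255)); k=np.zeros_like(m); k[3:278,238:268]=m[3:278,238:268]
c=[x for x in cv2.findContours(k,0,1)[0] if cv2.contourArea(x)>8]; pts=np.vstack(c)[:,0]
W=np.array([onplane('wrist',p,.018,o)[:2]*1000 for p in pts],np.float32); r=cv2.minAreaRect(W); print(r); print(cv2.boxPoints(r))
# per-row midpoints
for y in (30+5,80,140,200,245):
    xs=np.where(k[y])[0]; print(y,xs.min(),xs.max(),onplane('wrist',((xs.min()+xs.max())/2,y),.018,o).round(4))
E
```

```text
((461.82122802734375, -125.97720336914062), (299.2328186035156, 13.240715026855469), 56.335384368896484)
[[ 373.37418   -246.83257  ]
 [ 384.39438   -254.1723   ]
 [ 550.2683      -5.1218414]
 [ 539.24805      2.2178955]]
35 247 258 [ 0.5309 -0.0239  0.018 ]
80 247 258 [ 0.5056 -0.0615  0.018 ]
140 247 258 [ 0.4698 -0.1148  0.018 ]
200 247 258 [ 0.4306 -0.1731  0.018 ]
245 248 257 [ 0.3981 -0.2214  0.018 ]
```

```bash
python3 - <<'E'
from h import *
plan([.4565,-.1342,.003],56.2,True)
E
```

```text
t 1.45 turn [ 0.03  0.02 -0.22] shift [-0.0007  0.0047  0.2481] pos [ 0.4599 -0.1306  0.2511] q [-0.43 -0.32  1.92 -0.    1.54  0.16] F [-1.01 -0.36 -0.34] open 0.085
```

Request:
jog_arm(deltas=[[[0,0,-0.2],[-0.001,0.005,0.03],0.06],[[0,0,-0.2],[-0.001,0.005,0.065],0.06],[[0,0,-0.2],[-0.001,0.005,0.1],0.06],[[0,0,-0.2],[-0.001,0.005,0.135],0.06],[[0,0,-0.2],[-0.001,0.005,0.165],0.06],[[0,0,-0.2],[-0.001,0.005,0.19],0.06],[[0,0,-0.2],[-0.001,0.005,0.21],0.06],[[0,0,-0.2],[-0.001,0.005,0.225],0.06],[[0,0,-0.2],[-0.001,0.005,0.235],0.06],[[0,0,-0.2],[-0.001,0.005,0.24],0.06],[[0,0,-0.2],[-0.001,0.005,0.24],0.06],[[0,0,-0.2],[-0.001,0.005,0.24],0.06]])

```text
t: 2.45
tool_pos: [0.457, -0.1343, 0.012]
tool_rot: [3.006, -0.914, 0.001]
contact_force: [-0.3, -0.5, -0.5]
opening: 0.06
```

```bash
python3 - <<'E'
from h import *
save('wrist','w2');plan([.4565,-.1342,.003],56.2,True)
E
```

```text
t 2.50 turn [-0.02 -0.12  0.  ] shift [-0.0009  0.0004  0.0095] pos [ 0.4574 -0.1344  0.0125] q [-0.44 -0.05  2.11 -0.    1.08  0.15] F [-0.08 -0.34  0.42] open 0.0599
```

View pics/w2.png

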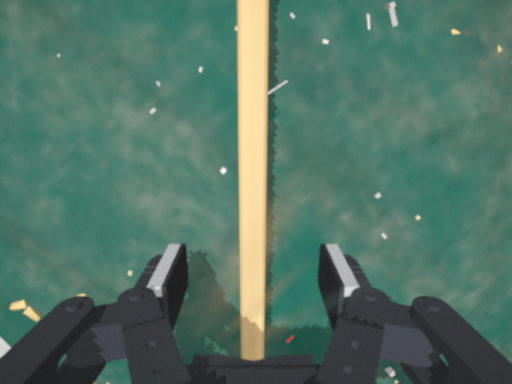

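Request:
jog_arm(deltas=[[[0,0,0],[0,0,0.005],0.06],[[0,0,0],[0,0,0.009],0.04],[[0,0,0],[0,0,0.009],0.025],[[0,0,0],[0,0,0.009],0.015],[[0,0,0],[0,0,0.009],0.005],[[0,0,0],[0,0,0.009],0.0],[[0,0,0],[0,0,0.009],0.0],[[0,0,0],[0,0,0.009],0.0],[[0,0,0],[0,0,0.009],0.0]], squeeze=60)

```text
t: 3.25
tool_pos: [0.4569, -0.1337, 0.0026]
tool_rot: [-3.006, 0.912, -0.001]
contact_force: [0.1, 0.4, 0.9]
opening: 0.0103
```

Request:
jog_arm(deltas=[[[0,0,0],[0,0,-0.005],0.0],[[0,0,0],[0,0,-0.015],0.0],[[0,0,0],[0,0,-0.03],0.0],[[0,0,0],[0,0,-0.05],0.0],[[0,0,0],[0,0,-0.07],0.0],[[0,0,0],[0,0,-0.08],0.0],[[0,0,0],[0,0,-0.08],0.0],[[0,0,0],[0,0,-0.08],0.0]])

```text
t: 3.92
tool_pos: [0.4569, -0.1337, 0.0828]
tool_rot: [3.006, -0.912, 0.002]
contact_force: [-0.7, 0.3, -1.0]
opening: 0.0104
```

```bash
python3 - <<'E'
from h import *
save('wrist','w3');plan([.4565,-.1342,.1],56.2,True);save('scene','s3');save('top','t3')
E
```

```text
t 3.97 turn [0.01 0.05 0.04] shift [ 0.0007  0.0005 -0.0183] pos [ 0.4561 -0.1334  0.0817] q [-0.44 -0.17  2.09 -0.    1.23  0.15] F [ 0.12 -0.08 -0.6 ] open 0.0101
```

View pics/w3.png

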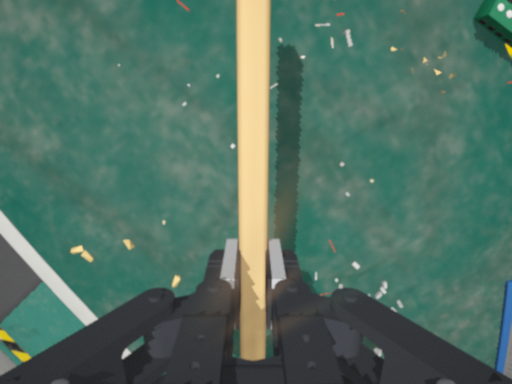

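View pics/s3.png

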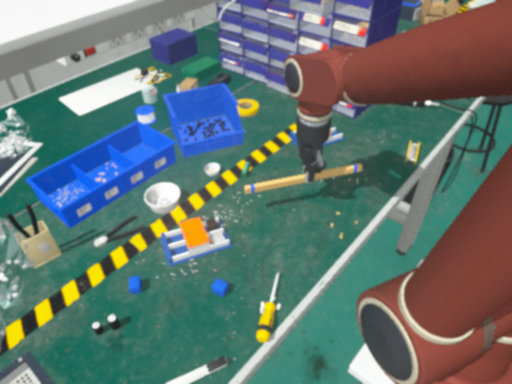

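```bash
python3 - <<'E'
from h import *
plan([.479,.188,.2],63.2,True)
E
```

```text
t 4.07 turn [ 0.01  0.16 -6.96] shift [-0.1593 -0.28   -0.1189] pos [ 0.4555 -0.1331  0.0808] q [-0.44 -0.17  2.09  0.    1.23  0.15] F [ 0.43 -0.07 -0.9 ] open 0.0104
```

Request:
jog_arm(deltas=[[[0,0,-0.5],[-0.005,-0.01,-0.02],0.0],[[0,0,-1],[-0.015,-0.03,-0.05],0.0],[[0,0,-1.5],[-0.032,-0.056,-0.08],0.0],[[0,0,-2],[-0.05,-0.087,-0.1],0.0],[[0,0,-3],[-0.068,-0.118,-0.115],0.0],[[0,0,-4],[-0.086,-0.15,-0.119],0.0],[[0,0,-5],[-0.104,-0.182,-0.119],0.0],[[0,0,-6],[-0.122,-0.214,-0.119],0.0],[[0,0,-7],[-0.138,-0.242,-0.119],0.0],[[0,0,-7],[-0.15,-0.264,-0.119],0.0],[[0,0,-7],[-0.157,-0.276,-0.119],0.0],[[0,0,-7],[-0.159,-0.28,-0.119],0.0]])

```text
t: 5.07
tool_pos: [0.4791, 0.1895, 0.1996]
tool_rot: [3.057, -0.722, -0.004]
contact_force: [-0.7, -0.8, -1.3]
opening: 0.0104
```

Request:
jog_arm(deltas=[[[0,0,0],[0,0,0],0.0],[[0,0,0],[0,0,0],0.0],[[0,0,0],[0,0,0],0.0]])

```text
t: 5.32
tool_pos: [0.4799, 0.1865, 0.2007]
tool_rot: [3.055, -0.729, -0.001]
contact_force: [-0.1, 0.5, -1.2]
opening: 0.0101
```

```bash
python3 - <<'E'
from h import *
import pickle
o=ctrl.get_obs(); im=save('wrist','w4'); pickle.dump(o,open('w4.pkl','wb'));plan([.479,.188,.2],63.2,True)
E
```

```text
t 5.37 turn [ 0.04  0.02 -0.05] shift [-0.0016 -0.0009  0.0009] pos [0.48   0.1865 0.2009] q [ 0.23 -0.19  1.9  -0.    1.44  0.69] F [ 0.02  0.57 -0.91] open 0.0102
```

View pics/w4.png

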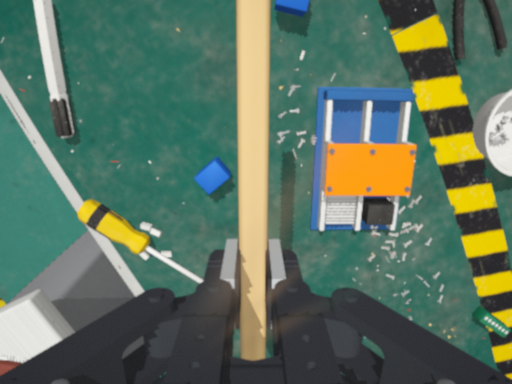

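```bash
python3 - <<'E'
from h import *
import pickle
o=pickle.load(open('w4.pkl','rb')); im=cv2.imread('pics/w4.png')
hsv=cv2.cvtColor(im,cv2.COLOR_BGR2HSV)
m=cv2.inRange(hsv,(5,140,120),(18,255,255)); k=np.zeros_like(m); k[130:210,315:425]=m[130:210,315:425]
c=max(cv2.findContours(k,0,1)[0],key=cv2.contourArea)
W=np.array([onplane('wrist',p,.039,o)[:2]*1000 for p in c[:,0]],np.float32); print('cover',cv2.minAreaRect(W),cv2.boundingRect(c))
# relay dark top
m=cv2.inRange(hsv,(0,0,0),(180,255,70)); k=np.zeros_like(m); k[196:232,360:396]=m[196:232,360:396]
c=max(cv2.findContours(k,0,1)[0],key=cv2.contourArea); print(cv2.boundingRect(c))
cv2.imwrite('pics/w4c.png',cv2.resize(im[80:240,300:430],None,fx=4.5,fy=3.7*4.5/4.5,interpolation=cv2.INTER_CUBIC))
E
```

```text
cover ((577.9361572265625, 138.6826629638672), (49.429325103759766, 83.76642608642578), 63.38368606567383) (325, 144, 92, 52)
(362, 198, 31, 26)
```

View pics/w4c.png

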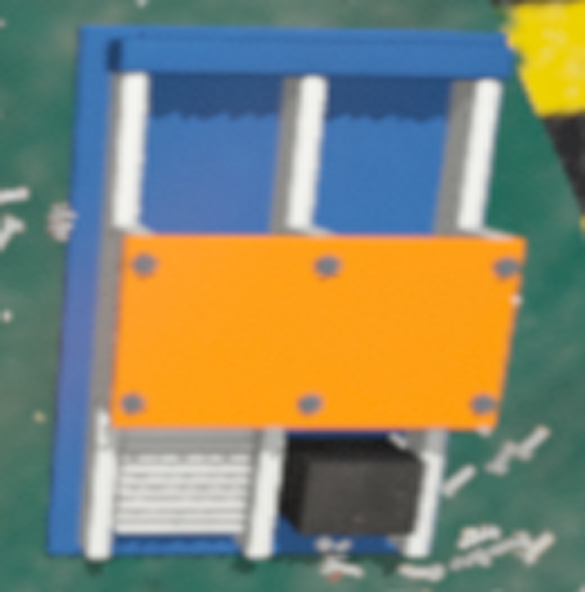

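```bash
python3 - <<'E'
from h import *
import pickle
o=pickle.load(open('w4.pkl','rb'))
f=lambda x,y:(300+x/4.5,80+y/3.7)
def gf(P,c=(.5779,.1387),a=63.4):
    a=np.radians(a); u=np.array([np.cos(a),np.sin(a)]); x=np.array([u[1],-u[0]]); d=np.array(P[:2])-c; return np.round(1000*np.array([d@x,d@u]),1)
for n,p,z in [('mid rail mouth',f(258,556),.018),('mid rail far',f(313,76),.018),('right rail mouth',f(418,556),.018),('right far',f(488,80),.018),('left mouth',f(97,558),.018),('left far',f(133,74),.018),('relay fl',f(300,535),.028),('relay fr',f(413,533),.028),('relay bl',f(312,452),.028),('relay br',f(420,452),.028)]:
    P=onplane('wrist',p,z,o); print(n,P.round(4),gf(P))
# stick in hand
im=cv2.imread('pics/w4.png'); m=cv2.inRange(cv2.cvtColor(im,cv2.COLOR_BGR2HSV),(12,60,100),(28,255,255))
for y in (5,60,120,180,230):
    xs=np.where(m[y,225:285])[0]+225; print(y,xs.min(),xs.max(),onplane('wrist',((xs.min()+xs.max())/2,y),o['tool_pos'][2]+.0155,o)-o['tool_pos'])
E
```

```text
mid rail mouth [0.5471 0.0754 0.018 ] [  0.8 -70.4]
mid rail far [0.6069 0.1939 0.018 ] [ 1.3 62.3]
right rail mouth [0.5814 0.0577 0.018 ] [ 39.4 -70.9]
right far [0.6409 0.1765 0.018 ] [39.4 62. ]
left mouth [0.5129 0.0922 0.018 ] [-37.3 -70.7]
left far [0.5728 0.211  0.018 ] [-37.   62.4]
relay fl [0.557  0.0823 0.028 ] [  6.5 -59.8]
relay fr [0.5806 0.0708 0.028 ] [ 32.8 -59.5]
relay bl [0.568  0.1038 0.028 ] [  6.8 -35.6]
relay br [0.59   0.0926 0.028 ] [ 31.4 -35.8]
5 236 270 [0.04636717 0.09187579 0.0155    ]
60 236 269 [0.03793258 0.07556053 0.0155    ]
120 237 268 [0.02835366 0.05659782 0.0155    ]
180 238 267 [0.01793792 0.03597916 0.0155    ]
230 238 267 [0.00838209 0.01706328 0.0155    ]
```

```bash
python3 - <<'E'
from h import *
plan([.4794,-.1028,.1],63.4,True)
E
```

```text
t 5.37 turn [ 0.04  0.02 -0.25] shift [0.1302 0.2583 0.1011] pos [0.48   0.1865 0.2009] q [ 0.23 -0.19  1.9  -0.    1.44  0.69] F [ 0.02  0.57 -0.91] open 0.0102
```

Request:
jog_arm(deltas=[[[0,0,-0.2],[0.005,0.01,0],0.0],[[0,0,-0.2],[0.015,0.03,0],0.0],[[0,0,-0.2],[0.03,0.06,0],0.0],[[0,0,-0.2],[0.045,0.09,0],0.0],[[0,0,-0.2],[0.06,0.12,0],0.0],[[0,0,-0.2],[0.075,0.15,0],0.0],[[0,0,-0.2],[0.09,0.18,0.015],0.0],[[0,0,-0.2],[0.105,0.21,0.04],0.0],[[0,0,-0.2],[0.118,0.236,0.07],0.0],[[0,0,-0.2],[0.126,0.252,0.09],0.0],[[0,0,-0.2],[0.13,0.258,0.1],0.0],[[0,0,-0.2],[0.13,0.258,0.1],0.0]])

```text
t: 6.37
tool_pos: [0.4777, -0.1029, 0.0986]
tool_rot: [-3.056, 0.727, 0.008]
contact_force: [-0.5, -0.0, -0.5]
opening: 0.0101
```

Request:
jog_arm(deltas=[[[0,0,0],[0,0,0.01],0.0],[[0,0,0],[0,0,0.03],0.0],[[0,0,0],[0,0,0.05],0.0],[[0,0,0],[0,0,0.07],0.0],[[0,0,0],[0,0,0.08],0.0],[[0,0,0],[0,0,0.085],0.0],[[0,0,0],[0,0,0.085],0.0],[[0,0,0],[0,0,0.085],0.0]])

```text
t: 7.03
tool_pos: [0.4809, -0.1013, 0.0174]
tool_rot: [3.058, -0.72, 0.003]
contact_force: [0.2, -0.6, -0.1]
opening: 0.0103
```

```bash
python3 - <<'E'
from h import *
save('scene','s5');save('top','t5');save('wrist','w5');plan([.4794,-.1028,.012],63.4,True)
a=cv2.imread('pics/s5.png')[170:270,140:340]; b=cv2.imread('pics/t5.png')[145:245,145:345]
cv2.imwrite('pics/5.png',np.hstack([cv2.resize(x,(400,200)) for x in []]) if 0 else np.vstack([cv2.resize(a,(600,300),interpolation=2),cv2.resize(b,(600,300),interpolation=2)]))
E
```

```text
t 7.18 turn [-0.02 -0.16  0.05] shift [-0.0011  0.0018  0.0058] pos [ 0.4811 -0.1017  0.0178] q [-0.36 -0.03  2.08  0.    1.09  0.1 ] F [-0.32 -0.07 -0.8 ] open 0.0099
```

View pics/5.png

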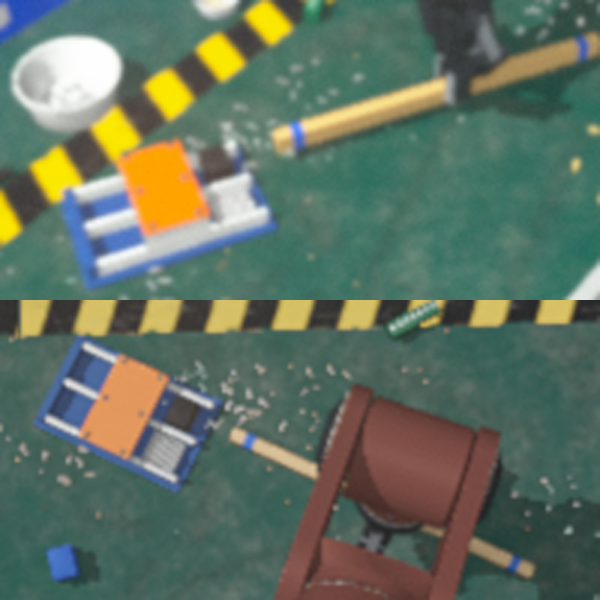

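View pics/w5.png

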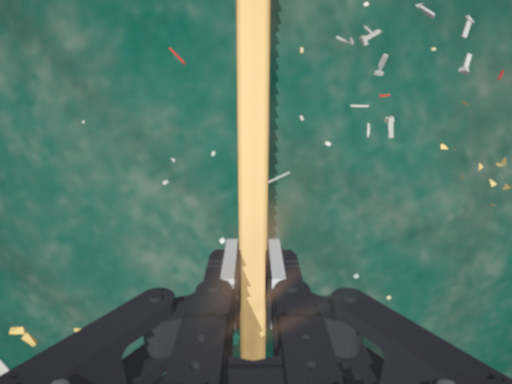

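```bash
python3 - <<'E'
from h import *
o=ctrl.get_obs(); T=np.array(o['tool_pos']); Rt=R.from_rotvec(o['tool_rot']).as_matrix()
f=-Rt[:,1]; x=Rt[:,0]
for n in ('scene','top'):
    im=cv2.imread('pics/%s5.png'%n[0]); x0,y0,w,h=(205,195,90,60) if n=='scene' else (205,180,90,60)
    s=8; big=cv2.resize(im[y0:y0+h,x0:x0+w],None,fx=s,fy=s,interpolation=2)
    for dz,col in ((.0154,(0,0,255)),(-.0026,(255,0,255))):
      for dx in (-.006,.006):
        for l in (.1596,-.14):
          p=proj(n,T+f*l+x*dx+np.array([0,0,dz])); q=((p-[x0,y0]+.5)*s).astype(int); cv2.circle(big,tuple(int(v) for v in q),3,col,-1)
    cv2.imwrite('pics/5%s.png'%n,big)
E
```

```text
(no output)
```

View pics/5scene.png

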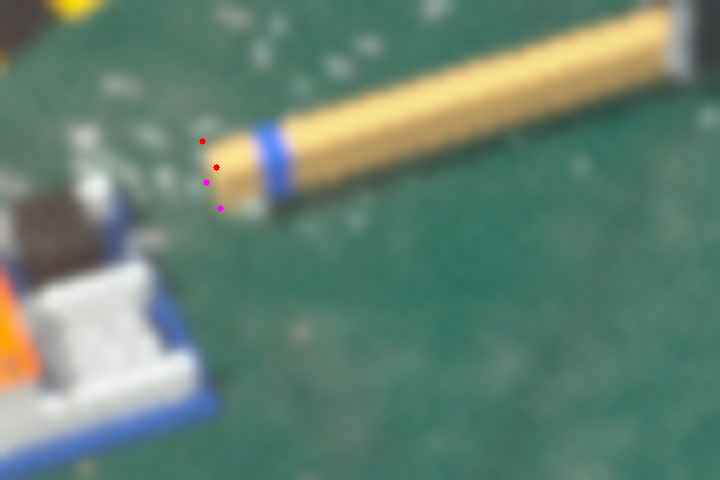

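View pics/5top.png

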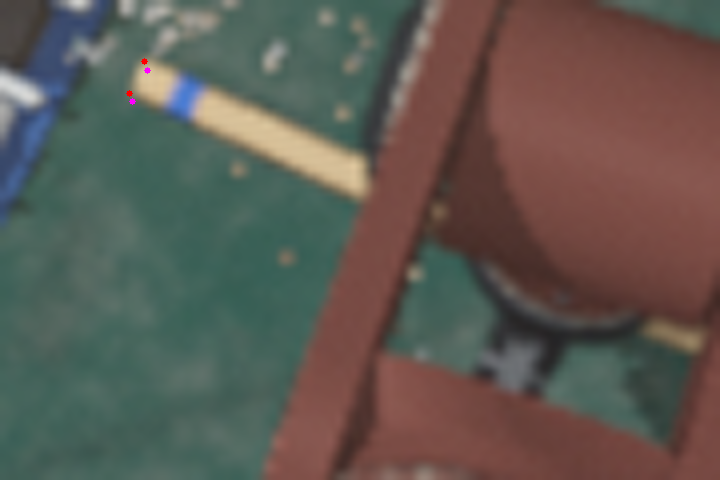

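Request:
jog_arm(deltas=[[[0,0,0],[-0.001,0,0.003],0.0],[[0,0,0],[-0.001,0,0.006],0.0],[[0,0,0],[-0.001,-0.004,0.006],0.0],[[0,0,0],[-0.001,-0.01,0.006],0.0],[[0,0,0],[-0.001,-0.016,0.006],0.0],[[0,0,0],[-0.001,-0.022,0.006],0.0],[[0,0,0],[-0.001,-0.027,0.006],0.0],[[0,0,0],[-0.001,-0.031,0.006],0.0],[[0,0,0],[-0.001,-0.034,0.006],0.0],[[0,0,0],[-0.001,-0.036,0.006],0.0],[[0,0,0],[-0.001,-0.036,0.006],0.0]])

```text
t: 8.1
tool_pos: [0.4953, -0.0684, 0.0103]
tool_rot: [-3.058, 0.721, -0.0]
contact_force: [0.3, -0.3, -0.8]
opening: 0.0102
```

```bash
python3 - <<'E'
from h import *
save('scene','s6');plan(np.r_[np.array([.5958,.1297])-.1186*np.array([.4478,.8942]),.012],63.4,True)
a=cv2.imread('pics/s6.png')[195:265,150:270]
cv2.imwrite('pics/6.png',cv2.resize(a,None,fx=6,fy=6,interpolation=2))
E
```

```text
t 8.15 turn [0.01 0.   0.06] shift [ 0.0013 -0.1037 -0.0017] pos [ 0.4952 -0.0686  0.0103] q [-0.29  0.01  2.06 -0.    1.07  0.18] F [-0.18  0.53 -0.94] open 0.0105
```

View pics/6.png

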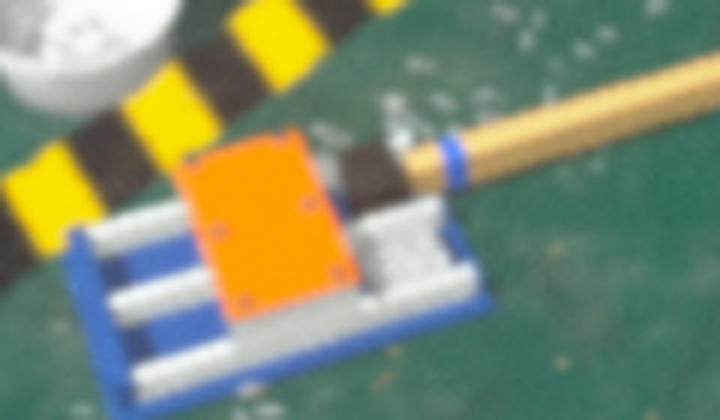

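Request:
jog_arm(deltas=[[[0,0,0],[0.0,-0.001,-0.001],0.0],[[0,0,0],[0.001,-0.003,-0.001],0.0],[[0,0,0],[0.001,-0.006,-0.001],0.0],[[0,0,0],[0.001,-0.009,-0.001],0.0],[[0,0,0],[0.001,-0.012,-0.001],0.0],[[0,0,0],[0.001,-0.015,-0.001],0.0],[[0,0,0],[0.001,-0.018,-0.001],0.0],[[0,0,0],[0.001,-0.021,-0.001],0.0],[[0,0,0],[0.001,-0.024,-0.001],0.0],[[0,0,0],[0.001,-0.027,-0.001],0.0],[[0,0,0],[0.001,-0.03,-0.001],0.0],[[0,0,0],[0.001,-0.033,-0.001],0.0]])

```text
t: 9.15
tool_pos: [0.5109, -0.0394, 0.0113]
tool_rot: [-3.058, 0.722, 0.0]
contact_force: [-0.8, -0.6, -0.2]
opening: 0.0104
```

Request:
jog_arm(deltas=[[[0,0,0],[0,-0.003,0],0.0],[[0,0,0],[0,-0.006,0],0.0],[[0,0,0],[0,-0.009,0],0.0],[[0,0,0],[0,-0.012,0],0.0],[[0,0,0],[0,-0.015,0],0.0],[[0,0,0],[0,-0.018,0],0.0],[[0,0,0],[0,-0.021,0],0.0],[[0,0,0],[0,-0.024,0],0.0],[[0,0,0],[0,-0.027,0],0.0],[[0,0,0],[0,-0.03,0],0.0],[[0,0,0],[0,-0.033,0],0.0],[[0,0,0],[0,-0.036,0],0.0]])

```text
t: 10.15
tool_pos: [0.527, -0.0072, 0.0113]
tool_rot: [-3.058, 0.722, 0.0]
contact_force: [-0.2, 0.1, -0.5]
opening: 0.0106
```

```bash
python3 - <<'E'
from h import *
save('scene','s7');plan(np.r_[np.array([.5958,.1297])-.1186*np.array([.4478,.8942]),.012],63.4,True)
a=cv2.imread('pics/s7.png')[195:265,150:270]
cv2.imwrite('pics/7.png',cv2.resize(a,None,fx=6,fy=6,interpolation=2))
E
```

```text
t 10.20 turn [-0.03 -0.01  0.05] shift [ 0.0002 -0.0341 -0.0006] pos [ 0.5272 -0.0068  0.0114] q [-0.15  0.07  1.99  0.    1.08  0.31] F [-0.46  0.26 -0.08] open 0.0105
```

View pics/7.png

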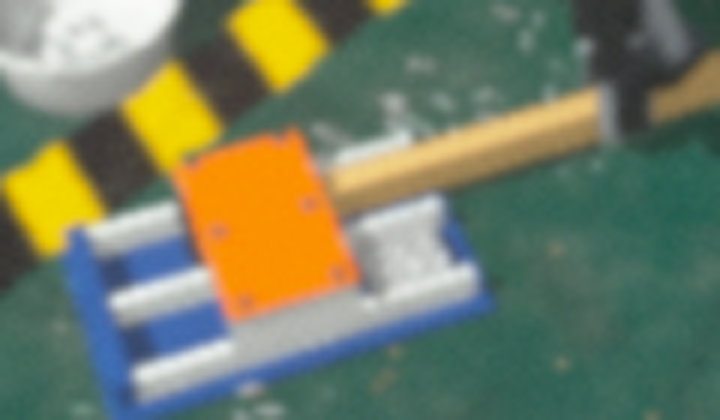

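Request:
jog_arm(deltas=[[[0,0,0],[0,-0.003,0],0.0],[[0,0,0],[0,-0.006,0],0.0],[[0,0,0],[0,-0.009,0],0.0],[[0,0,0],[0,-0.012,0],0.0],[[0,0,0],[0,-0.015,0],0.0],[[0,0,0],[0,-0.018,0],0.0],[[0,0,0],[0,-0.02,0],0.0],[[0,0,0],[0,-0.022,0],0.0],[[0,0,0],[0,-0.024,0],0.0],[[0,0,0],[0,-0.026,0],0.0],[[0,0,0],[0,-0.028,0],0.0],[[0,0,0],[0,-0.028,0],0.0]])

```text
t: 11.2
tool_pos: [0.5395, 0.0179, 0.0113]
tool_rot: [-3.057, 0.721, -0.0]
contact_force: [-0.6, 0.1, -1.0]
opening: 0.0104
```

```bash
python3 - <<'E'
from h import *
save('scene','s8');save('top','t8');plan(np.r_[np.array([.5958,.1297])-.1186*np.array([.4478,.8942]),.012],63.4,True)
a=cv2.imread('pics/s8.png')[200:260,155:245];b=cv2.imread('pics/t8.png')[150:210,155:245]
cv2.imwrite('pics/8.png',np.vstack([cv2.resize(x,(450,300),interpolation=2) for x in (a,b)]))
E
```

```text
t 11.30 turn [-0.   -0.    0.04] shift [ 0.0002 -0.0068 -0.0007] pos [0.5394 0.0177 0.0113] q [-0.11  0.1   1.96  0.    1.08  0.36] F [-0.44 -0.33  0.54] open 0.0103
```

View pics/8.png

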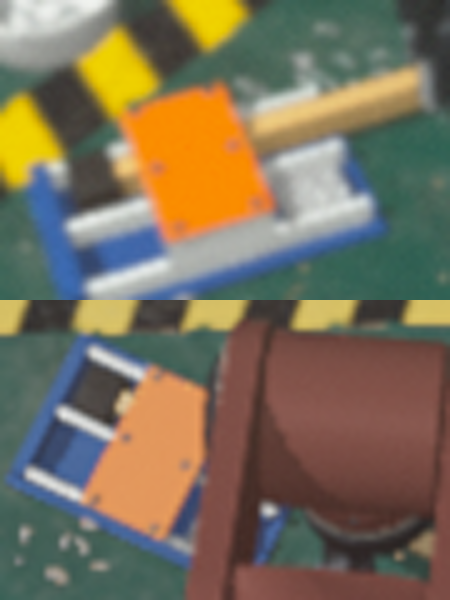

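Request:
jog_arm(deltas=[[[0,0,0],[0,-0.001,0],0.0],[[0,0,0],[0,-0.002,0],0.0],[[0,0,0],[0,-0.003,0],0.0],[[0,0,0],[0,-0.004,0],0.0],[[0,0,0],[0,-0.005,0],0.0],[[0,0,0],[0,-0.0055,0],0.0],[[0,0,0],[0,-0.006,0],0.0],[[0,0,0],[0,-0.006,0],0.0]])

```text
t: 11.97
tool_pos: [0.5421, 0.0231, 0.0113]
tool_rot: [-3.057, 0.722, 0.0]
contact_force: [0.4, 0.1, -0.2]
opening: 0.0103
```

Request:
jog_arm(deltas=[[[0,0,0],[0,-0.0005,0],0.0],[[0,0,0],[0,-0.001,0],0.0],[[0,0,0],[0,-0.001,0],0.0]])

```text
t: 12.22
tool_pos: [0.5426, 0.0239, 0.0113]
tool_rot: [-3.057, 0.722, -0.0]
contact_force: [0.3, 0.1, -0.1]
opening: 0.0105
```

Request:
jog_arm(deltas=[[[0,0,0],[0,-0.0005,0],0.0],[[0,0,0],[0,-0.001,0],0.0],[[0,0,0],[0,-0.001,0],0.0]])

```text
t: 12.47
tool_pos: [0.5426, 0.0241, 0.0112]
tool_rot: [3.056, -0.721, -0.001]
contact_force: [-2.0, -4.1, 0.8]
opening: 0.0104
```

```bash
python3 - <<'E'
from h import *
save('scene','s9');save('top','t9');plan(np.r_[np.array([.5958,.1297])-.1186*np.array([.4478,.8942]),.012],63.4,True)
a=cv2.imread('pics/s9.png')[200:260,155:245];b=cv2.imread('pics/t9.png')[150:210,155:245]
cv2.imwrite('pics/9.png',np.vstack([cv2.resize(x,(450,300),interpolation=2) for x in (a,b)]))
E
```

```text
t 12.57 turn [0.08 0.03 0.04] shift [ 0.0004  0.0004 -0.0009] pos [0.5425 0.0242 0.0111] q [-0.09  0.11  1.95 -0.    1.08  0.37] F [-3.13 -5.08 -1.15] open 0.0102
```

View pics/9.png

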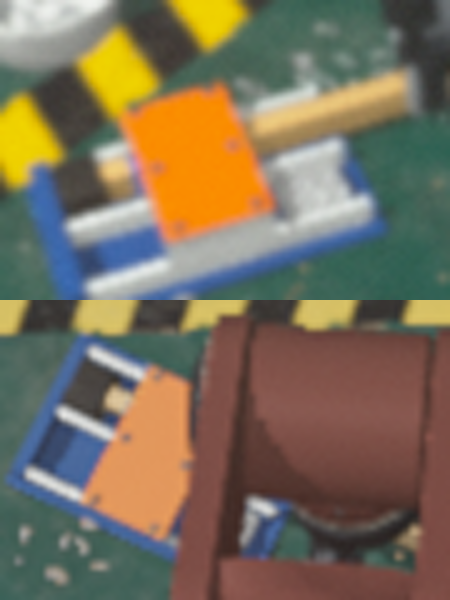

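Request:
jog_arm(deltas=[[[0,0,0],[0,0.002,0],0.0],[[0,0,0],[0,0.005,0],0.0],[[0,0,0],[0,0.01,0],0.0],[[0,0,0],[0,0.017,0],0.0],[[0,0,0],[0,0.025,0],0.0],[[0,0,0],[0,0.033,0],0.0],[[0,0,0],[0,0.041,0],0.0],[[0,0,0],[0,0.049,0],0.0],[[0,0,0],[0,0.057,0],0.0],[[0,0,0],[0,0.065,0],0.0],[[0,0,0],[0,0.073,0],0.0],[[0,0,0],[0,0.081,0],0.0]])

```text
t: 13.57
tool_pos: [0.5064, -0.0485, 0.0113]
tool_rot: [3.058, -0.722, 0.0]
contact_force: [0.3, 0.5, -1.0]
opening: 0.0102
```

Request:
jog_arm(deltas=[[[0,0,0],[0,0.009,0],0.0],[[0,0,0],[0,0.018,0],0.0],[[0,0,0],[0,0.028,0],0.0],[[0,0,0],[0,0.039,0],0.0],[[0,0,0],[0,0.051,0],0.0],[[0,0,0],[0,0.064,0],0.0],[[0,0,0],[0,0.078,0],0.0],[[0,0,0],[0,0.092,0],0.0],[[0,0,0],[0,0.104,0],0.0],[[0,0,0],[0,0.112,0],0.0],[[0,0,0],[0,0.116,0],0.0],[[0,0,0],[0,0.116,0],0.0]])

```text
t: 14.57
tool_pos: [0.4545, -0.1523, 0.0113]
tool_rot: [3.057, -0.724, 0.0]
contact_force: [0.0, -0.2, -0.3]
opening: 0.0106
```

```bash
python3 - <<'E'
from h import *
save('scene','s10');plan(np.r_[np.array([.5958,.1297])-.318*np.array([.4478,.8942]),.0026],63.4,True)
a=cv2.imread('pics/s10.png')[170:270,150:350]
cv2.imwrite('pics/10.png',cv2.resize(a,None,fx=4,fy=4,interpolation=2))
E
```

```text
t 14.62 turn [-0.02 -0.   -0.01] shift [0.0001 0.0032 0.0087] pos [ 0.4548 -0.1517  0.0113] q [-0.48 -0.04  2.11  0.    1.08 -0.01] F [ 0.43 -0.63 -0.74] open 0.0101
```

View pics/10.png

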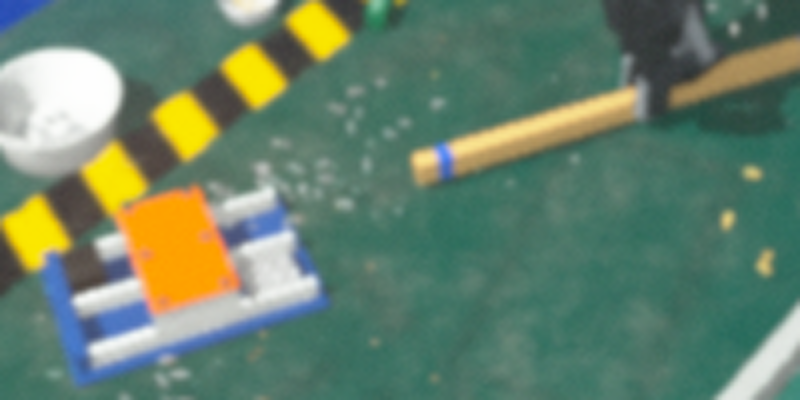

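Relay home, heat sink unmoved, stick clear. Now lowering it and releasing.

Request:
jog_arm(deltas=[[[0,0,0],[0,0,0.003],0.0],[[0,0,0],[0,0,0.006],0.0],[[0,0,0],[0,0,0.0075],0.0],[[0,0,0],[0,0,0.0085],0.0],[[0,0,0],[0,0,0.0085],0.0]])

```text
t: 15.03
tool_pos: [0.4549, -0.1511, 0.0026]
tool_rot: [-3.058, 0.721, 0.001]
contact_force: [0.7, -0.2, -0.1]
opening: 0.0106
```

Request:
jog_arm(deltas=[[[0,0,0],[0,0,0],0.012],[[0,0,0],[0,0,0],0.016],[[0,0,0],[0,0,0],0.025],[[0,0,0],[0,0,0],0.04],[[0,0,0],[0,0,0],0.05],[[0,0,0],[0,0,0],0.05],[[0,0,0],[0,0,-0.01],0.05],[[0,0,0],[0,0,-0.03],0.05],[[0,0,0],[0,0,-0.055],0.05],[[0,0,0],[0,0,-0.08],0.05],[[0,0,0],[0,0,-0.11],0.05],[[0,0,0],[0,0,-0.14],0.05]])

```text
t: 16.03
tool_pos: [0.4545, -0.1513, 0.1446]
tool_rot: [-3.058, 0.722, 0.0]
contact_force: [-0.3, -0.2, 0.5]
opening: 0.0497
```

```bash
python3 - <<'E'
from h import *
plan([.479,.188,.28],63.2,True); save('scene','s11');save('wrist','w11')
E
```

```text
t 16.03 turn [-0.    0.01  0.24] shift [-0.1298 -0.3144 -0.1354] pos [ 0.4545 -0.1513  0.1446] q [-0.48 -0.24  2.03  0.    1.35 -0.01] F [-0.25 -0.24  0.5 ] open 0.0497
```

View pics/s11.png

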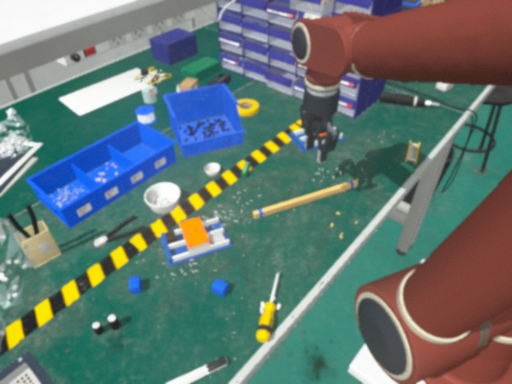

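View pics/w11.png

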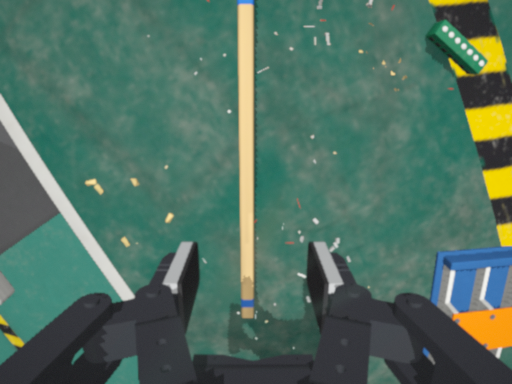

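Request:
jog_arm(deltas=[[[0,0,0],[0,-0.01,-0.03],0.05],[[0,0,0],[-0.01,-0.03,-0.06],0.05],[[0,0,0],[-0.02,-0.06,-0.08],0.05],[[0,0,0],[-0.035,-0.09,-0.095],0.05],[[0,0,0],[-0.05,-0.12,-0.1],0.05],[[0,0,0],[-0.065,-0.155,-0.1],0.05],[[0,0,0],[-0.08,-0.19,-0.1],0.05],[[0,0,0],[-0.09,-0.225,-0.1],0.05],[[0,0,0],[-0.1,-0.26,-0.1],0.05],[[0,0,0],[-0.1,-0.29,-0.1],0.05],[[0,0,0],[-0.1,-0.31,-0.1],0.05],[[0,0,0],[-0.1,-0.315,-0.1],0.05]])

```text
t: 17.13
tool_pos: [0.5065, 0.1776, 0.2425]
tool_rot: [-3.058, 0.717, 0.001]
contact_force: [0.3, -0.6, 0.1]
opening: 0.0498
```

Request:
jog_arm(deltas=[[[0,0,0],[0,0,0],0.05],[[0,0,0],[0,0,0],0.05],[[0,0,0],[0,0,0],0.05]])

```text
t: 17.38
tool_pos: [0.5059, 0.174, 0.2427]
tool_rot: [3.057, -0.723, -0.001]
contact_force: [-0.7, -0.5, -0.5]
opening: 0.0502
```

```bash
python3 - <<'E'
from h import *
import pickle
o=ctrl.get_obs(); pickle.dump(o,open('w12.pkl','wb')); im=save('wrist','w12'); save('top','t12')
P=proj('wrist',[.578,.1385,.02],o); print(P,o['tool_pos'],o['t'])
x0,y0=[int(max(0,v)) for v in (P[0]-65,P[1]-80)]; print(x0,y0)
cv2.imwrite('pics/w12c.png',cv2.resize(im[y0:y0+145,x0:x0+130,::-1],None,fx=4,fy=4,interpolation=2))
E
```

```text
[325.84986407 157.68740726] [0.50592935 0.17398368 0.24267037] 17.3833
260 77
```

View pics/w12c.png

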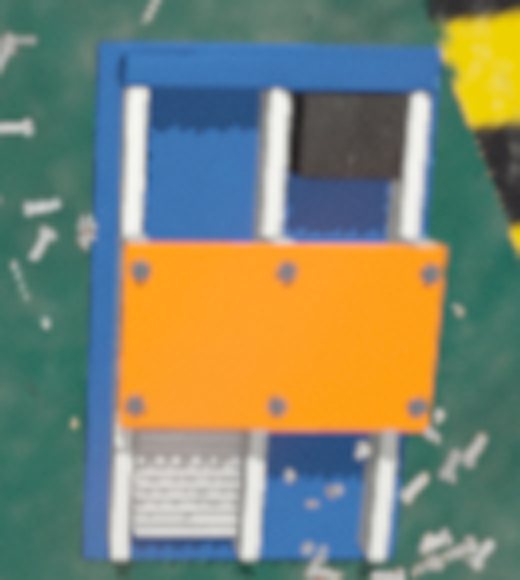

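View pics/t12.png

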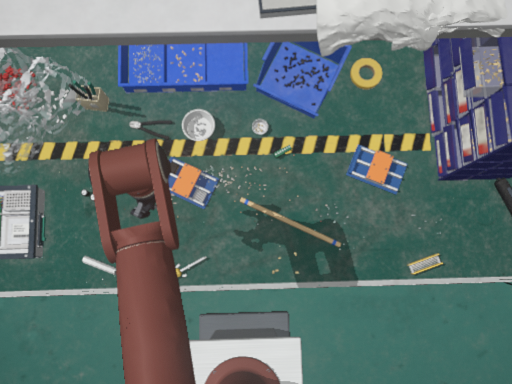

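```bash
python3 - <<'E'
from h import *
import pickle
o=pickle.load(open('w12.pkl','rb'))
a=np.radians(63.4);u=np.array([np.cos(a),np.sin(a)])
for n,p,z in [('rear',(350,178),.028),('front',(350,95),.028),('railfar',(280,88),.018),('mouth rail',(250,560),.018)]:
    P=onplane('wrist',(260+p[0]/4,77+p[1]/4),z,o); print(n,round(1000*float((P[:2]-[.5788,.138])@u),1))
job.finish_job()
E
```

```text
rear 40.5
front 61.8
railfar 63.0
mouth rail -70.7
the job is handed in; nothing more can be done
```

The relay is home against the end stop, the stick is lying flat on the bench clear of the guide, and the job is handed in. It took about 17.4 s of the 42 s allowed.

- **Grasp:** I picked the push stick up about 10 mm behind its middle and lined it up with the relay's lane in the leftmost guide. The relay was in the lane farther from the robot.
- **Push:** I pushed at about 36 mm/s, slowing to about 12 mm/s or less for the last few millimetres. I stopped when the force rose to about 5–6 N, which was within 0.5 mm of where I expected the relay to be home. Only the stick's end touched the relay.
- **Release:** I drew the stick straight out and set it down about 85 mm from the guide's mouth. I then opened the gripper and moved clear of everything.

**Last checks:**
- **Relay:** in the wrist picture it stands square against the stop. Its rear edge measured at guide y = 40.5 mm (41 expected) and its front edge at 61.8 mm (63 expected); the roughly 1 mm shortfall at the front is within the picture's accuracy.
- **Heat sink:** by eye it is in the same place as before, though I did not measure it.
- **Other checks:** none failed. The first top and scene estimates of the guide's position differed by about 4 mm. I used a closer wrist view instead, which agreed to about 1 mm with the rail positions.

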